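# Square up the drying row of leather-covered lids

## Robot

A 6-joint arm with a two-finger parallel gripper is mounted at the origin on the work surface. World frame = base frame: x ahead of the robot, y to its left, z up, the work surface at z = 0. Lengths are in mm, angles in rad, forces in N, time in s.
With the tool pointing down it reaches from about 275 to 750 mm from the base axis. Payload 10.2 kg.
Tool frame: the origin (TCP) lies at the very end of the fingers, on their centre line; the grasp point (between the pads) lies 19 mm behind it (ctrl.hold_point_z is the distance from the TCP to the grasp point, in mm); z points along the fingers, y is the direction in which the jaws open and shut (so a half turn about z gives the same grasp; the last joint's range is limited). The gripper opens to 85 mm and grips with 20 to 120 N. Pads are 22 mm wide; open, the fingers measure 114 mm over their backs; the gripper's body (76 mm by 85 mm) begins 54 mm behind the grasp point. The pads swing forward as they close: fully open they stand 13 mm farther back than shut.
Start: joints at [-1.563, 0.313, 1.498, -0, 1.331, -0.223], TCP at [120.083, -511.088, 231.294] pointing down, gripper open.
Joint ranges: [-2.94, 2.94], [-0.97, 2.17], [0.19, 2.56], [-1.23, 4.37], [0.02, 3.11], [-2.88, 2.88]. Speed limits (rad/s): [2.39, 2.39, 3.01, 3.14, 3.14, 3.14].

## Interface

Orientations are given as a unit quaternion [w, x, y, z].
In Python, from rig import readout, cams, workorder, spotter, ctrl gives the robot as it stands.
- The arm moves only by the tool step_arm, never from a script. Its argument "plan" is text: rows parted by semicolons, each of 5 numbers parted by spaces: the shift along the tool's x, y, z in cm, then the turn about the tool's z in degrees, then the opening in per cent of the stroke, from 0 (shut) to 100 (fully open). In form: x y z twist gripper; .... A call has 1 to 10 rows; each row is the pose to reach, as a shift and turn from the pose commanded when the call began, along the tool's axes at that moment; what a row does not reach only later rows make up. A row lasts 1/10 s, in which the tool goes at most 50 mm and 8.59 degrees, less where a joint would pass 70% of its speed; a pose out of reach is approached as far as the arm can. A call with a gripper value outside its range is refused whole. The fingers move at their own pace and stop on an object; "grip_force" is the grip in N (left out, the last holds). Time passes only in rows, so rows that repeat a pose let the fingers close. It gives the time, the measured TCP pose, the force and the opening at its end, in the units of the state.
- readout.sense(): the state, without advancing time (a new reading comes with each control period).
- cams.capture(name): name is "side" or "top" or "wrist"; returns (picture, depth): 480x640x3 uint8, red, green, blue; 480x640 float32, mm along the optical axis (not along the pixel's ray), 0 where there is no reading.
- cams.camera_info(name): a dict with "vfov" (degrees; the focal length in pixels is half the picture's height over the tangent of half this angle, whatever the lens; pixels are square), "cx", "cy" (the principal point, pixels), "k1" (the pictures are not rectified: a ray, as slopes to the right and down, at radius r is drawn at 1 + k1 r^2 times it, then the intrinsics apply), "rvec" (rotation vector, rad) and "tvec" (3), from world to camera coordinates, as OpenCV has them. Camera axes: x right, y down, z forward; pixel columns grow to the right and rows downward; lengths in mm; the calibration is good to about 2 mm. A picture is of the moment at which its call begins: read the wrist's pose just before it. camera_info takes no time and is no camera call; for the wrist camera it gives the pose at the moment of the call.
- workorder.finish_job(): hands the job in, once; it reports no verdict.
Trained networks look in the newest picture that a camera, given by its name, has taken for a name from the list of things; names that differ only in an ending like _2 or _b are one class to them, and where a whole thing is asked for, a point or a joint stands for the part that bears it (a point fixed in the world has none). Each returns a list of dicts, best first, with "conf" (0 to 1); they miss things now and then, are a little off and sometimes report something else, mostly with a low value. They report only what shows in the picture. A call takes as long as a camera call. They do not tell look-alikes from the thing itself.
- spotter.regions_of(camera, target): "pixels" (480x640 bool, what is visible of it) and "extent" ([centre column, centre row, width, height] in pixels, round what is visible of it).
The state is a dict: "time_s": time; "joints": joint angles; "dq": joint speeds; "tau": joint torques, N m; "eef_pos": TCP position; "ee_rot": TCP orientation; "force": force on the tool from outside, world axes, zero at the start; "wrist_torque": the same for the moment, N m; "grip_width": opening from 0.0 (shut) to 1.0 (fully open).
Only numpy, scipy, OpenCV 4.12 (cv2) and the standard library are available. Lean on these libraries where they do the work, as an engineer would, in place of code of your own. Each camera call takes 0.05 s, during which the arm holds its last target. There are 200 camera calls.

## Task

The edges of these leather-covered box lids have just been painted. Slide the three untidy lids in the near half of the drying tray up into a second row: each squarely on the near side of one lid of the finished row, its sides in line with that lid's and a 23 mm gap between the two. The edges are wet and must touch nothing, neither fingers, another lid nor the tray's lip, so move each lid by pressing lightly on its padded face (a hard press, over about 4 kg, marks the leather), and leave the finished row and the things beside the tray where they are.

Things in the scene. Friction and masses are not known exactly. Their poses are not given: they have to be found in the camera images.
- lid_left: loose lid, left of the untidy near row seen from the robot: flat leather-covered plywood box lid (all six alike), 68 mm (x) by 106 mm (y, the long way) over its edges, 75 to 150 g. Origin: centre of its underside; its flat dark-red face, 64 x 102 mm, is 15 to 21 mm higher: padded by hand, no two alike; find it by feel. It gives 1 mm per 4 N, 5 mm at most. Smooth underside, grippy face
- lid_middle: loose lid, middle of the untidy near row seen from the robot: flat leather-covered plywood box lid (all six alike), 68 mm (x) by 106 mm (y, the long way) over its edges, 75 to 150 g. Origin: centre of its underside; its flat dark-red face, 64 x 102 mm, is 15 to 21 mm higher: padded by hand, no two alike; find it by feel. It gives 1 mm per 4 N, 5 mm at most. Smooth underside, grippy face
- lid_right: loose lid, right of the untidy near row seen from the robot: flat leather-covered plywood box lid (all six alike), 68 mm (x) by 106 mm (y, the long way) over its edges, 75 to 150 g. Origin: centre of its underside; its flat dark-red face, 64 x 102 mm, is 15 to 21 mm higher: padded by hand, no two alike; find it by feel. It gives 1 mm per 4 N, 5 mm at most. Smooth underside, grippy face
- done_left: finished-row lid, left of the three: same make and origin as the loose lids, long way across the tray, already in its right place in the far row. Loose too: it slides if knocked
- done_middle: finished-row lid, middle of the three: same make and origin as the loose lids, long way across the tray, already in its right place in the far row. Loose too: it slides if knocked
- done_right: finished-row lid, right of the three: same make and origin as the loose lids, long way across the tray, already in its right place in the far row. Loose too: it slides if knocked
- lid_left_edge: freshly painted edge of lid_left: a dark band 5 mm high all round the rim, from 2 mm to 7 mm above the underside, standing 2 mm proud of the face's outline. Origin and axes as its lid
- lid_middle_edge: freshly painted edge of lid_middle: a dark band 5 mm high all round the rim, from 2 mm to 7 mm above the underside, standing 2 mm proud of the face's outline. Origin and axes as its lid
- lid_right_edge: freshly painted edge of lid_right: a dark band 5 mm high all round the rim, from 2 mm to 7 mm above the underside, standing 2 mm proud of the face's outline. Origin and axes as its lid
- done_left_edge: freshly painted edge of done_left: a dark band 5 mm high all round the rim, from 2 mm to 7 mm above the underside, standing 2 mm proud of the face's outline. Origin and axes as its lid
- done_middle_edge: freshly painted edge of done_middle: a dark band 5 mm high all round the rim, from 2 mm to 7 mm above the underside, standing 2 mm proud of the face's outline. Origin and axes as its lid
- done_right_edge: freshly painted edge of done_right: a dark band 5 mm high all round the rim, from 2 mm to 7 mm above the underside, standing 2 mm proud of the face's outline. Origin and axes as its lid
- tray: drying tray, fixed to the bench: plywood floor 6 mm thick, lip 10 mm thick that stands 8 mm above the floor. Origin: on the bench under the middle of the row to be made; the floor reaches from x = -195 to +145 mm and 236 mm either way in y. x points away from the robot, y left. Lids slide on it with friction about 0.35: one follows fingertips that press on its face with 5 to 15 N
- place_left (a point): where the underside centre of a lid belongs in the new row (left column), on the tray floor: 91 mm nearer (tray -x) than the centre of done_left, which leaves a 23 mm gap between the two rows; columns are 145 mm apart. Axes as the tray
- place_middle (a point): where the underside centre of a lid belongs in the new row (middle column), on the tray floor: 91 mm nearer (tray -x) than the centre of done_middle, which leaves a 23 mm gap between the two rows; columns are 145 mm apart. Axes as the tray
- place_right (a point): where the underside centre of a lid belongs in the new row (right column), on the tray floor: 91 mm nearer (tray -x) than the centre of done_right, which leaves a 23 mm gap between the two rows; columns are 145 mm apart. Axes as the tray
- paint_jar: bystander: closed amber glass jar of edge paint, 68 mm wide, 75 mm high, left of the tray. Origin: centre of its underside
- mallet: bystander: wooden mallet lying right of the tray, 200 mm long, head 95 mm across and 60 mm high. Origin: on the bench under its middle
- tool_block: bystander: dark wooden block 190 x 70 x 45 mm with punches in it, 165 mm high in all, left of the tray. Origin: centre of its underside
Not all that is in view belongs to the job. Leave any purple or yellow look-alike of the lid_middle alone.

How it is judged:
By the outcome, as a careful person would: the job done as asked, in the order asked, and still so for the second after the job is handed in, with the robot touching nothing.
It also fails if it takes over 54 s, if anything falls off the work surface, if the arm or the gripper's body presses on something with over 40 N, if the wrist force passes 120 N, or if a joint passes its speed limit or range.

## Working session

There is one attempt and no reset: what is moved stays moved. The work goes in short steps, Python scripts to look and compute and a tool call to move; the robot and the scene stay as the last step left them, time stands still between calls to the robot, and variables do not carry over. Pictures are saved under pics/ and viewed, about 8 in all and at most 12, crops included, and the job is handed in when it is done.

Besides the shell and the picture viewer there is one more tool, called after "Call:" as name(argument=value, ...) on one line, values as JSON. step_arm: Moves the arm, as the interface text tells. Its arguments: {"type":"object","properties":{"plan":{"type":"string"},"grip_force":{"type":"number"}},"required":["plan"]}

```bash
mkdir -p pics; ls; python3 - <<'E'
from rig import readout, cams
import cv2
s=readout.sense(); print(s)
for n in("top","side"):
    p,d=cams.capture(n); cv2.imwrite(f"pics/{n}0.png",p[:,:,::-1]); print(n,cams.camera_info(n))
print(cams.camera_info("wrist"))
E
```

```text
pics
{'time_s': 0.0, 'joints': array([-1.56340891e+00,  3.13427376e-01,  1.49847181e+00, -2.72616392e-05,
        1.33099919e+00, -2.23424777e-01]), 'dq': array([-2.46280455e-04, -7.15989309e-04, -5.26712217e-04,  2.10399420e-05,
        4.40359658e-04, -3.28074583e-04]), 'tau': array([ 5.98526221e-04, -4.12265182e+01, -2.59742814e+01, -1.76987924e-04,
        4.05050538e-03,  1.50976166e-05]), 'eef_pos': array([ 120.07001585, -510.80583264,  230.73358149]), 'ee_rot': array([-6.50488179e-04,  9.93347519e-01,  1.15153292e-01,  5.72231558e-05]), 'force': array([ 0.99814769, -0.07287715, -0.65733466]), 'wrist_torque': array([ 0.00206124, -0.06687901, -0.00886051]), 'grip_width': 0.9990099188784799}
top {'vfov': 44.88538067828275, 'cx': 305.83372722166524, 'cy': 238.5443774148377, 'k1': -0.1119144477870302, 'rvec': array([ 2.08950578, -2.15289449,  0.18035899]), 'tvec': array([  11.52476997,  494.71892971, 1564.62657931])}
side {'vfov': 53.62704556932762, 'cx': 312.0609655169051, 'cy': 241.86682650177715, 'k1': -0.11859096441677536, 'rvec': array([ 0.46153301, -2.77990508,  1.13093257]), 'tvec': array([ 475.86290476,  137.16128001, 1102.42884765])}
{'vfov': 59.08417636328175, 'cx': 324.5622659605744, 'cy': 238.43216878049387, 'k1': -0.014121140282696345, 'rvec': array([-2.25204417,  1.78177521,  0.29544943]), 'tvec': array([-525.6845074 ,  -42.27738434,  380.77141513])}
```

View pics/top0.png

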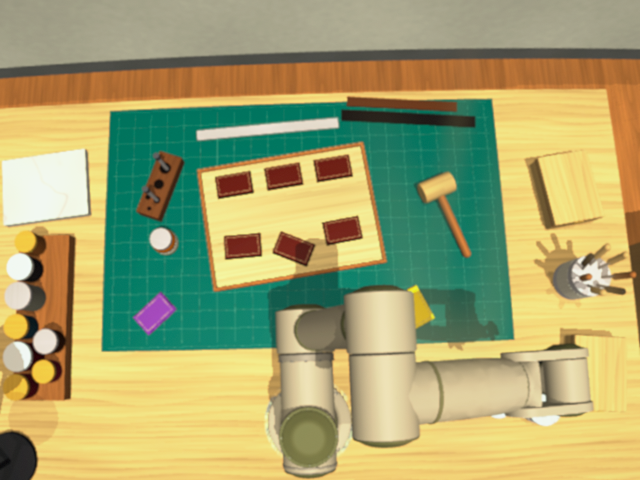

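```bash
cat > h.py <<'E'
import numpy as np, cv2
from scipy.spatial.transform import Rotation as R
from rig import readout, cams, spotter
def K(i): 
    f=240/np.tan(np.radians(i["vfov"]/2)); return np.array([[f,0,i["cx"]],[0,f,i["cy"]],[0,0,1.]])
def w(i,px,z):
    n=cv2.undistortPoints(np.float64(px).reshape(-1,1,2),K(i),np.array([i["k1"],0,0,0.])).reshape(-1,2)
    Rm=cv2.Rodrigues(i["rvec"])[0]; c=-Rm.T@i["tvec"]; d=np.c_[n,np.ones(len(n))]@Rm
    return c+d*((z-c[2])/d[:,2])[:,None]
def pix(i,p):
    return cv2.projectPoints(np.float64(p).reshape(-1,3),i["rvec"],i["tvec"],K(i),np.array([i["k1"],0,0,0.]))[0].reshape(-1,2)
def redmask(p):
    p=p.astype(int); r,g,b=p[...,0],p[...,1],p[...,2]
    return ((r>60)&(r<170)&(g<0.5*r)&(b<0.5*r)).astype(np.uint8)
def rects(i,m,z=24,amin=150):
    """red blobs -> list (x,y,long,short,yaw deg of long axis rel. to world y)"""
    out=[]
    for c in cv2.findContours(m,cv2.RETR_EXTERNAL,cv2.CHAIN_APPROX_NONE)[0]:
        if cv2.contourArea(c)<amin: continue
        q=w(i,c.reshape(-1,2),z)[:,:2].astype(np.float32)
        (x,y),(a,b),t=cv2.minAreaRect(q)
        if a<b: a,b,t=b,a,t+90
        yaw=(t-90+90)%180-90
        mo=cv2.moments(q.reshape(-1,1,2)); 
        cu=c.reshape(-1,2).mean(0)
        out.append([x,y,a,b,yaw,mo["m10"]/mo["m00"],mo["m01"]/mo["m00"],*cu])
    return np.array(out)
E
python3 - <<'E'
from h import *
np.set_printoptions(precision=1,suppress=True)
p,d=cams.capture("top"); i=cams.camera_info("top")
print(rects(i,redmask(p)))
for n in "lid_left lid_middle lid_right done_left done_middle done_right tray".split():
    for r in spotter.regions_of("top",n)[:3]:
        m=r["pixels"]; ys,xs=m.nonzero(); print(n,round(r["conf"],2),r["extent"],w(i,[[xs.mean(),ys.mean()]],22 if n!="tray" else 6)[0], m.sum(), "depth-z" )
E
```

```text
[[ 486.8  176.9   84.5   46.3    3.5  485.6  177.1  241.8  245.2]
 [ 474.9   33.2   82.1   46.5  -23.1  474.6   33.4  293.   247.4]
 [ 521.8 -106.3   83.    46.5    9.2  521.7 -106.2  341.9  229.4]
 [ 665.4  200.5   84.1   45.2    7.8  665.7  200.8  233.1  183.4]
 [ 686.8   59.9   90.    46.7    8.2  687.1   57.3  281.9  174.8]
 [ 705.2  -83.    90.7   45.3    8.1  705.8  -85.9  331.7  166.8]]
lid_left 0.94 [243.5, 248.2, 41.0, 28.9] [482.7 175.4  22. ] 905 depth-z
lid_left 0.41 [233.6, 184.5, 41.1, 23.6] [663.4 199.4  22. ] 758 depth-z
lid_middle 0.85 [293.6, 249.8, 39.2, 31.7] [471.3  33.3  22. ] 881 depth-z
lid_middle 0.8 [155.1, 312.1, 42.8, 43.7] [301.4 425.7  22. ] 938 depth-z
lid_middle 0.58 [421.7, 306.2, 21.6, 43.0] [ 298.5 -313.2   22. ] 488 depth-z
lid_right 0.58 [340.7, 230.2, 41.6, 30.7] [ 519.8 -104.7   22. ] 903 depth-z
done_left 0.86 [234.2, 183.9, 41.5, 24.6] [663.7 199.9  22. ] 859 depth-z
done_middle 0.75 [283.7, 176.9, 36.2, 32.2] [684.3  57.2  22. ] 840 depth-z
done_middle 0.6 [235.8, 183.9, 38.5, 26.0] [663.9 199.6  22. ] 797 depth-z
done_right 0.76 [331.2, 167.9, 38.5, 29.3] [704.  -84.4  22. ] 855 depth-z
tray 0.89 [292.0, 216.6, 189.7, 146.1] [560.5  40.2   6. ] 15829 depth-z
tray 0.53 [163.3, 241.4, 24.2, 27.1] [507.9 404.1   6. ] 567 depth-z
```

```bash
cat >> h.py <<'E'
def toolyaw(s): 
    X=R.from_quat(np.r_[s["ee_rot"][1:],s["ee_rot"][0]]).as_matrix(); return np.degrees(np.arctan2(X[1,0],X[0,0])),X
def go(x,y,z,yaw=None):
    s=readout.sense(); a,X=toolyaw(s); d=X.T@(np.array([x,y,z])-s["eef_pos"])/10
    print("t",round(s["time_s"],2),"pos",s["eef_pos"].round(1),"yaw",round(a,2),"F",s["force"].round(1),"-> shift cm",d.round(2),"twist",None if yaw is None else round(-(yaw-a),2))
E
python3 - <<'E'
from h import *
s=readout.sense(); a,X=toolyaw(s); i=cams.camera_info("wrist"); Rm=cv2.Rodrigues(i["rvec"])[0]
c=-Rm.T@i["tvec"]; print("cam",c,"rel tool",X.T@(c-s["eef_pos"])); print("cam axes in tool\n",(X.T@Rm.T).round(3))
go(480,30,300,8.3)
E
```

```text
cam [ 200.88273979 -493.37009407  373.83076474] rel tool [  82.71874077    1.25137484 -142.57178103]
cam axes in tool
 [[ 0.001 -0.947 -0.321]
 [ 1.     0.001  0.   ]
 [ 0.    -0.321  0.947]]
t 0.5 pos [ 120.1 -511.1  231.3] yaw 13.22 F [ 0.3 -0.3 -0.6] -> shift cm [ 47.41 -44.44  -6.87] twist 4.92
```

Call:
step_arm(plan="58.12 -42.74 -8.87 4.92 55;58.12 -42.74 -8.87 4.92 55;58.12 -42.74 -8.87 4.92 55;58.12 -42.74 -8.87 4.92 55;58.12 -42.74 -8.87 4.92 55;58.12 -42.74 -8.87 4.92 55;58.12 -42.74 -8.87 4.92 55;58.12 -42.74 -8.87 4.92 55;58.12 -42.74 -8.87 4.92 55;58.12 -42.74 -8.87 4.92 55")

```text
time_s: 1.5
eef_pos: [443.0, -131.5, 292.8]
ee_rot: [0.0, 0.997, 0.072, 0.0]
force: [-0.0, -0.4, -0.4]
grip_width: 0.553
```

```bash
python3 - <<'E'
from h import *
go(588,38,320,8.3)
E
```

```text
t 1.5 pos [ 443.  -131.5  292.8] yaw 8.31 F [-0.  -0.4 -0.4] -> shift cm [ 16.8  -14.68  -2.72] twist 0.01
```

Call:
step_arm(plan="16.8 -14.7 -2.7 0 55;16.8 -14.7 -2.7 0 55;16.8 -14.7 -2.7 0 55;16.8 -14.7 -2.7 0 55;16.8 -14.7 -2.7 0 55;16.8 -14.7 -2.7 0 55;16.8 -14.7 -2.7 0 55")

```text
time_s: 2.2
eef_pos: [586.9, 36.3, 318.9]
ee_rot: [0.0, 0.997, 0.073, -0.0]
force: [0.3, 0.6, 0.4]
grip_width: 0.549
```

```bash
python3 - <<'E'
from h import *
np.set_printoptions(precision=1,suppress=True)
s=readout.sense();print(s["eef_pos"],toolyaw(s)[0],s["dq"].round(3))
i=cams.camera_info("wrist");p,d=cams.capture("wrist"); cv2.imwrite("pics/w1.png",p[:,:,::-1]); np.savez("w1.npz",p=p,d=d)
print(rects(i,redmask(p),amin=600))
E
```

```text
[586.9  36.3 318.9] 8.33872416605894 [-0. -0.  0. -0. -0. -0.]
[[ 476.4   28.9  101.1   62.5  -22.9  476.3   28.8  315.1  274.9]
 [ 526.9 -108.1   99.7   61.7    9.4  526.8 -108.1  445.4  250.2]
 [ 489.4  172.3   87.    49.2    3.3  489.7  173.2  187.2  246.5]
 [ 709.3  -88.6  100.    62.4    8.6  709.2  -88.6  469.6   72.2]
 [ 689.    53.   100.1   62.3    8.4  689.3   52.9  321.9   70.7]
 [ 669.   195.9   99.3   62.4    8.1  669.   196.1  172.4   70.2]]
```

View pics/w1.png

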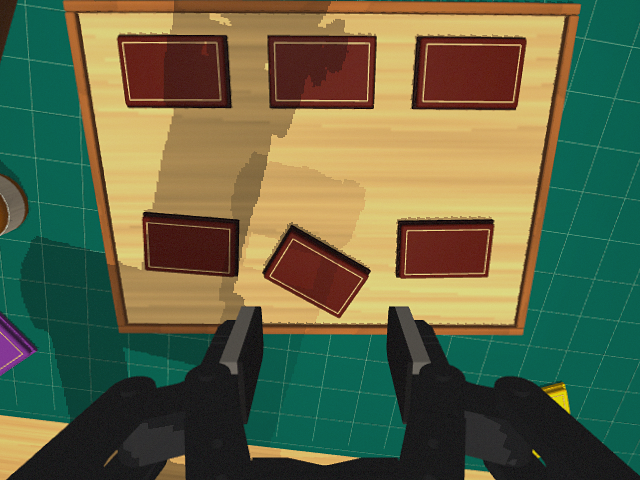

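```bash
cat >> h.py <<'E'
def redmask2(p):
    p=cv2.GaussianBlur(p,(3,3),0).astype(float); r,g,b=p[...,0],p[...,1],p[...,2]
    m=((r>42)&(g<0.5*r)&(b<0.55*r)).astype(np.uint8)
    return cv2.morphologyEx(m,cv2.MORPH_CLOSE,np.ones((7,7),np.uint8))
def hz(i,d,u,v,n=8):
    """world z of the depth patch round a pixel"""
    q=d[int(v)-n:int(v)+n,int(u)-n:int(u)+n]; q=np.median(q[q>0])
    nn=cv2.undistortPoints(np.float64([[[u,v]]]),K(i),np.array([i["k1"],0,0,0.])).ravel()
    Rm=cv2.Rodrigues(i["rvec"])[0]; return (Rm.T@(np.r_[nn,1]*q-i["tvec"]))[2]
def lids(i,p,d,amin=1500):
    out=[]
    for r in rects(i,redmask2(p),24,amin):
        z=hz(i,d,r[7],r[8]); r2=[q for q in rects(i,redmask2(p),z,amin) if abs(q[7]-r[7])<1 and abs(q[8]-r[8])<1][0]
        out.append(np.r_[r2[:5],z,r2[5:7],r[7:9]])
    return np.array(out)
E
python3 - <<'E'
from h import *
np.set_printoptions(precision=1,suppress=True)
f=np.load("w1.npz"); i=cams.camera_info("wrist")
L=lids(i,f["p"],f["d"]); print(L)
print("floor z",[hz(i,f["d"],u,v).round(1) for u,v in((250,160),(400,180),(480,180),(380,290),(200,150),(480,130))])
D=L[L[:,0]>600]; D=D[np.argsort(-D[:,1])]
v=D[0,:2]-D[2,:2]; print("spacing",np.linalg.norm(v)/2); yaw=np.degrees(np.arctan2(-v[0],v[1])); print("tray yaw",yaw)
ex=np.array([np.cos(np.radians(yaw)),np.sin(np.radians(yaw))]); print(D[:,:2]-91*ex)
E
```

```text
[[ 478.3   28.7  100.5   63.2  -23.    26.8  478.3   28.7  315.   274.2]
 [ 526.1 -108.8  101.    62.7    9.3   21.8  526.2 -109.1  444.8  249.8]
 [ 490.1  171.5  100.1   62.6    3.5   22.2  490.1  171.6  189.   245.6]
 [ 708.9  -89.5  101.2   64.     8.    21.6  709.   -89.6  469.1   72.2]
 [ 688.7   52.5  101.1   63.8    7.7   23.5  688.9   52.4  321.7   71. ]
 [ 668.7  195.   100.6   63.6    8.1   22.1  669.1  195.1  173.2   70.1]]
floor z [np.float64(6.4), np.float64(6.2), np.float64(6.1), np.float64(6.3), np.float64(6.3), np.float64(6.1)]
spacing 143.66495323176503
tray yaw 8.042587223678785
[[ 578.6  182.3]
 [ 598.6   39.7]
 [ 618.8 -102.2]]
```

```bash
python3 - <<'E'
from h import *
go(490,171.5,40,3.5)
E
```

```text
t 2.25 pos [586.7  35.8 319.1] yaw 8.28 F [-1.   0.2 -0.1] -> shift cm [ -7.6  -14.83  27.92] twist 4.78
```

Call:
step_arm(plan="-7.6 -14.83 20 4.8 55;-7.6 -14.83 20 4.8 55;-7.6 -14.83 20 4.8 55;-7.6 -14.83 20 4.8 55;-7.6 -14.83 20 4.8 55;-7.6 -14.83 27.9 4.8 55;-7.6 -14.83 27.9 4.8 55;-7.6 -14.83 27.9 4.8 55;-7.6 -14.83 27.9 4.8 55;-7.6 -14.83 27.9 4.8 55")

```text
time_s: 3.25
eef_pos: [491.9, 171.6, 42.7]
ee_rot: [-0.0, 1.0, 0.03, 0.002]
force: [0.3, 0.2, 0.3]
grip_width: 0.552
```

Call:
step_arm(plan="0 0 0.5 0 55;0 0 1.0 0 55;0 0 1.5 0 55;0 0 1.5 0 55")

```text
time_s: 3.65
eef_pos: [490.1, 172.0, 24.7]
ee_rot: [0.0, 1.0, 0.031, -0.001]
force: [-0.1, -0.2, 0.3]
grip_width: 0.545
```

Call:
step_arm(plan="0 0 0.2 0 55;0 0 0.4 0 55;0 0 0.4 0 55")

```text
time_s: 3.95
eef_pos: [490.3, 172.1, 21.1]
ee_rot: [0.0, 1.0, 0.031, -0.0]
force: [0.7, 0.2, -0.1]
grip_width: 0.548
```

Call:
step_arm(plan="0 0 0.2 0 55;0 0 0.2 0 55;0 0 0.2 0 55")

```text
time_s: 4.25
eef_pos: [490.4, 172.1, 19.3]
ee_rot: [-0.0, 1.0, 0.031, -0.0]
force: [0.6, 0.5, -0.4]
grip_width: 0.55
```

Call:
step_arm(plan="0 0 0.2 0 55;0 0 0.2 0 55;0 0 0.2 0 55")

```text
time_s: 4.55
eef_pos: [490.6, 172.1, 17.7]
ee_rot: [-0.0, 1.0, 0.031, 0.0]
force: [-2.0, -0.0, 6.0]
grip_width: 0.548
```

Call:
step_arm(plan="0 0 0.2 0 55;0 0 0.2 0 55;0 0 0.2 0 55")

```text
time_s: 4.85
eef_pos: [490.7, 172.1, 16.2]
ee_rot: [0.0, 1.0, 0.031, 0.0]
force: [-3.8, 0.5, 10.9]
grip_width: 0.548
```

Call:
step_arm(plan="0.4 0 0 -0.3 55;1.0 -0.05 0 -0.6 55;1.7 -0.1 0 -1 55;2.4 -0.15 0 -1.4 55;3.1 -0.2 0 -1.8 55;3.8 -0.25 0 -2.2 55;4.3 -0.27 0 -2.5 55;4.3 -0.27 0 -2.5 55")

```text
time_s: 5.65
eef_pos: [534.1, 177.5, 16.4]
ee_rot: [-0.0, 0.999, 0.052, 0.001]
force: [-1.5, -0.1, 11.1]
grip_width: 0.548
```

Call:
step_arm(plan="0.4 0 0 -0.2 55;1.0 -0.02 0 -0.5 55;1.7 -0.03 0 -0.8 55;2.4 -0.04 0 -1.1 55;3.1 -0.05 0 -1.4 55;3.8 -0.06 0 -1.8 55;4.3 -0.07 0 -2 55;4.5 -0.07 0 -2.1 55;4.5 -0.07 0 -2.1 55")

```text
time_s: 6.55
eef_pos: [578.3, 182.9, 16.4]
ee_rot: [-0.0, 0.997, 0.071, 0.001]
force: [-2.9, -0.7, 10.5]
grip_width: 0.552
```

```bash
python3 - <<'E'
from h import *
go(579,182.9,100,8.1)
E
```

```text
t 6.55 pos [578.3 182.9  16.4] yaw 8.11 F [-2.9 -0.7 10.5] -> shift cm [ 0.07  0.01 -8.36] twist 0.01
```

Call:
step_arm(plan="0 0 -1.5 0 55;0 0 -4.4 0 55;-12.07 13.86 -4.4 31.1 55;-12.07 13.86 -4.4 31.1 55;-12.07 13.86 -4.4 31.1 55;-12.07 13.86 -4.4 31.1 55;-12.07 13.86 -4.4 31.1 55;-12.07 13.86 -3 31.1 55;-12.07 13.86 -1.6 31.1 55;-12.07 13.86 -1.6 31.1 55")

```text
time_s: 7.55
eef_pos: [477.5, 29.1, 30.4]
ee_rot: [-0.0, 0.98, -0.199, -0.001]
force: [0.5, -0.3, -0.3]
grip_width: 0.548
```

```bash
python3 - <<'E'
from h import *
go(478.3,28.7,26,-23)
E
```

```text
t 7.55 pos [477.5  29.1  30.4] yaw -22.93 F [ 0.5 -0.3 -0.3] -> shift cm [0.09 0.01 0.44] twist 0.07
```

Call:
step_arm(plan="0.08 0 0.2 0 55;0.08 0 0.5 0 55;0.08 0 0.5 0 55;0.08 0 0.5 0 55")

```text
time_s: 7.95
eef_pos: [478.8, 28.3, 26.6]
ee_rot: [-0.0, 0.98, -0.199, 0.0]
force: [0.0, -0.7, -0.0]
grip_width: 0.548
```

Call:
step_arm(plan="0 0 0.2 0 55;0 0 0.2 0 55;0 0 0.2 0 55")

```text
time_s: 8.25
eef_pos: [478.6, 28.2, 24.3]
ee_rot: [0.0, 0.98, -0.199, -0.0]
force: [0.1, 0.1, -0.4]
grip_width: 0.548
```

Call:
step_arm(plan="0 0 0.2 0 55;0 0 0.2 0 55;0 0 0.2 0 55")

```text
time_s: 8.55
eef_pos: [478.8, 28.2, 22.6]
ee_rot: [-0.0, 0.98, -0.199, 0.0]
force: [-1.0, -0.4, 4.9]
grip_width: 0.552
```

Call:
step_arm(plan="0 0 0.15 0 55;0 0 0.15 0 55;0 0 0.15 0 55")

```text
time_s: 8.85
eef_pos: [478.9, 28.2, 21.4]
ee_rot: [0.0, 0.98, -0.199, 0.0]
force: [-2.6, -0.0, 9.3]
grip_width: 0.548
```

Call:
step_arm(plan="0.3 -0.16 0 -1 55;0.8 -0.43 0 -2.5 55;1.4 -0.75 0 -4.5 55;2.0 -1.08 0 -6.5 55;2.6 -1.4 0 -8.5 55;3.2 -1.72 0 -10.5 55;3.8 -2.04 0 -12.5 55;4.4 -2.37 0 -14.5 55;4.9 -2.63 0 -16 55;5.1 -2.74 0 -16.5 55")

```text
time_s: 9.85
eef_pos: [536.6, 33.5, 21.4]
ee_rot: [0.0, 0.998, -0.056, -0.0]
force: [-4.5, -0.1, 9.0]
grip_width: 0.55
```

```bash
python3 - <<'E'
from h import *
go(599,39.3,21.4,8.1)
E
```

```text
t 9.85 pos [536.6  33.5  21.4] yaw -6.44 F [-4.5 -0.1  9. ] -> shift cm [ 6.14 -1.28  0.  ] twist -14.54
```

Call:
step_arm(plan="0.3 -0.06 0 -0.7 55;0.9 -0.19 0 -2.1 55;1.6 -0.33 0 -3.8 55;2.3 -0.48 0 -5.5 55;3.0 -0.63 0 -7.1 55;3.7 -0.77 0 -8.8 55;4.4 -0.92 0 -10.4 55;5.1 -1.06 0 -12.1 55;5.8 -1.2 0 -13.8 55;6.14 -1.28 0 -14.5 55")

```text
time_s: 10.85
eef_pos: [599.2, 39.3, 21.5]
ee_rot: [0.0, 0.998, 0.07, 0.0]
force: [-4.2, -0.7, 9.2]
grip_width: 0.555
```

```bash
python3 - <<'E'
from h import *
go(599,39.3,21.4,8.1)
go(526.1,-108.8,30,9.3)
E
```

```text
t 10.85 pos [599.2  39.3  21.5] yaw 8.07 F [-4.2 -0.7  9.2] -> shift cm [-0.02 -0.01  0.01] twist -0.03
t 10.85 pos [599.2  39.3  21.5] yaw 8.07 F [-4.2 -0.7  9.2] -> shift cm [-9.31 13.63 -0.84] twist -1.23
```

Lift, move to the right lid, hover at ~z 28 (expected contact near 19).

Call:
step_arm(plan="0 0 -1.5 0 55;0 0 -4 0 55;-9.31 13.63 -4 -1.2 55;-9.31 13.63 -4 -1.2 55;-9.31 13.63 -4 -1.2 55;-9.31 13.63 -4 -1.2 55;-9.31 13.63 -4 -1.2 55;-9.31 13.63 -2.4 -1.2 55;-9.31 13.63 -0.7 -1.2 55;-9.31 13.63 -0.3 -1.2 55")

```text
time_s: 11.85
eef_pos: [525.2, -107.1, 22.6]
ee_rot: [-0.001, 0.997, 0.081, -0.001]
force: [0.8, 0.1, 0.4]
grip_width: 0.553
```

```bash
python3 - <<'E'
from h import *
go(526.1,-108.8,20.5,9.3)
E
```

```text
t 11.85 pos [ 525.2 -107.1   22.6] yaw 9.27 F [0.8 0.1 0.4] -> shift cm [0.06 0.18 0.21] twist -0.03
```

Call:
step_arm(plan="0.06 0.1 0 0 55;0.06 0.1 0 0 55;0.06 0.1 0.1 0 55;0.06 0.1 0.1 0 55")

```text
time_s: 12.25
eef_pos: [526.5, -109.4, 23.2]
ee_rot: [0.0, 0.997, 0.08, 0.0]
force: [0.1, 0.4, 0.0]
grip_width: 0.548
```

Call:
step_arm(plan="0 0 0.2 0 55;0 0 0.2 0 55;0 0 0.2 0 55")

```text
time_s: 12.55
eef_pos: [526.2, -109.5, 20.8]
ee_rot: [-0.0, 0.997, 0.08, -0.0]
force: [0.9, -0.2, 0.5]
grip_width: 0.549
```

Call:
step_arm(plan="0 0 0.2 0 55;0 0 0.2 0 55;0 0 0.2 0 55")

```text
time_s: 12.85
eef_pos: [526.3, -109.5, 18.8]
ee_rot: [0.0, 0.997, 0.08, -0.0]
force: [0.1, 0.6, -0.1]
grip_width: 0.55
```

Call:
step_arm(plan="0 0 0.2 0 55;0 0 0.2 0 55;0 0 0.2 0 55")

```text
time_s: 13.15
eef_pos: [526.4, -109.6, 17.2]
ee_rot: [0.0, 0.997, 0.08, 0.0]
force: [-2.1, 0.3, 7.2]
grip_width: 0.549
```

Call:
step_arm(plan="0 0 0.07 0 55;0.4 0.04 0.07 0.1 55;1.0 0.09 0.07 0.1 55;1.7 0.15 0.07 0.2 55;2.4 0.21 0.07 0.3 55;3.1 0.28 0.07 0.4 55;3.8 0.34 0.07 0.5 55;4.5 0.4 0.07 0.6 55;5.0 0.45 0.07 0.6 55;5.0 0.45 0.07 0.6 55")

```text
time_s: 14.15
eef_pos: [577.2, -106.1, 16.9]
ee_rot: [0.0, 0.997, 0.075, 0.001]
force: [0.3, 0.5, 7.9]
grip_width: 0.553
```

```bash
python3 - <<'E'
from h import *
go(619.1,-103,16.7,8.1)
E
```

```text
t 14.15 pos [ 577.2 -106.1   16.9] yaw 8.61 F [0.3 0.5 7.9] -> shift cm [4.19 0.32 0.02] twist 0.51
```

Call:
step_arm(plan="0.4 0.03 0.02 0.1 55;1.0 0.08 0.02 0.1 55;1.7 0.13 0.02 0.2 55;2.4 0.18 0.02 0.3 55;3.1 0.24 0.02 0.4 55;3.8 0.29 0.02 0.5 55;4.1 0.32 0.02 0.5 55;4.15 0.32 0.02 0.5 55;4.15 0.32 0.02 0.5 55")

```text
time_s: 15.05
eef_pos: [618.2, -103.1, 16.8]
ee_rot: [0.0, 0.997, 0.071, 0.0]
force: [-2.4, -0.0, 8.1]
grip_width: 0.551
```

```bash
python3 - <<'E'
from h import *
go(619.1,-103,16.7,8.1)
go(625,42,320,8.1)
E
```

```text
t 15.05 pos [ 618.2 -103.1   16.8] yaw 8.11 F [-2.4 -0.   8.1] -> shift cm [ 0.09 -0.    0.01] twist 0.01
t 15.05 pos [ 618.2 -103.1   16.8] yaw 8.11 F [-2.4 -0.   8.1] -> shift cm [  2.74 -14.25 -30.33] twist 0.01
```

Call:
step_arm(plan="0 0 -2 0 55;0 0 -6 0 55;8.3 -14.3 -28.3 0 55;8.3 -14.3 -28.3 0 55;8.3 -14.3 -28.3 0 55;8.3 -14.3 -28.3 0 55;8.3 -14.3 -28.3 0 55;8.3 -14.3 -28.3 0 55;8.3 -14.3 -28.3 0 55;8.3 -14.3 -28.3 0 55")

```text
time_s: 16.05
eef_pos: [679.7, 50.2, 297.6]
ee_rot: [-0.0, 0.997, 0.071, -0.001]
force: [-0.5, 0.1, -0.8]
grip_width: 0.55
```

Call:
step_arm(plan="0 0 0 0 55;0 0 0 0 55;0 0 0 0 55")

```text
time_s: 16.35
eef_pos: [679.7, 49.7, 298.2]
ee_rot: [-0.0, 0.998, 0.07, -0.001]
force: [-0.3, 0.6, 0.1]
grip_width: 0.552
```

```bash
cat >> h.py <<'E'
def check(L):
    A=L[np.argsort(L[:,0]-.141*-L[:,1]*-1)]  # sort along tray x
    A=L[np.argsort(.99*L[:,0]+.141*L[:,1])]
    Lo=A[:3][np.argsort(-A[:3,1])]; D=A[3:][np.argsort(-A[3:,1])]
    v=D[0,:2]-D[2,:2]; yaw=np.degrees(np.arctan2(-v[0],v[1])); r=np.radians(yaw); ex=np.array([np.cos(r),np.sin(r)]); ey=np.array([-ex[1],ex[0]])
    print("spacing",np.linalg.norm(v)/2,"row yaw",yaw,"lid yaws",D[:,4],Lo[:,4])
    for n,c in (("rect",slice(0,2)),("moment",slice(6,8))):
        e=D[:,c]-Lo[:,c]; print(n,"gap ctr-ctr along x",e@ex,"along y (done-lid)",e@ey)
E
python3 - <<'E'
from h import *
np.set_printoptions(precision=2,suppress=True)
s=readout.sense();print(s["eef_pos"],toolyaw(s)[0])
i=cams.camera_info("wrist");p,d=cams.capture("wrist"); cv2.imwrite("pics/w2.png",p[:,:,::-1]); np.savez("w2.npz",p=p,d=d)
L=lids(i,p,d); print(L); check(L)
E
```

```text
[679.66  49.74 298.16] 8.055246580274742
[[ 597.62   38.4   100.49   63.38    8.13   26.3   597.97   38.55  323.23
   259.34]
 [ 618.09 -101.43  100.81   61.72    8.08   21.66  617.93 -101.58  456.38
   257.91]
 [ 577.59  182.47  100.35   61.73    8.12   22.01  577.62  182.51  186.46
   257.81]
 [ 710.39  -88.52  100.85   62.79    8.18   21.78  710.43  -88.61  465.79
   169.98]
 [ 690.26   53.33  101.     62.43    8.12   23.28  690.29   53.33  321.46
   170.1 ]
 [ 669.86  195.55  100.77   62.82    8.03   21.95  670.25  195.73  176.85
   169.67]]
spacing 143.4737894029954 row yaw 8.1200301310797 lid yaws [8.03 8.12 8.18] [8.12 8.13 8.08]
rect gap ctr-ctr along x [93.19 93.82 93.19] along y (done-lid) [-0.09  1.7  -0.26]
moment gap ctr-ctr along x [93.57 93.48 93.4 ] along y (done-lid) [ 0.    1.58 -0.23]
```

View pics/w2.png

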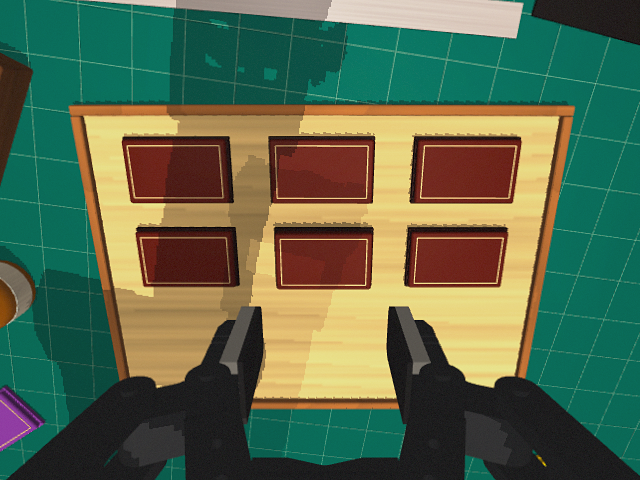

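```bash
python3 - <<'E'
from h import *
np.set_printoptions(precision=2,suppress=True)
i=cams.camera_info("wrist"); f=np.load("w2.npz")
p=cv2.cvtColor(f["p"],cv2.COLOR_RGB2BGR); p=p
# crops of the tray's corners, enlarged
c=[(60,95),(545,95),(105,380),(500,375)]
t=[cv2.resize(p[y:y+40,x:x+50],None,fx=8,fy=7,interpolation=cv2.INTER_CUBIC) for x,y in c]
cv2.imwrite("pics/corners.png",np.vstack([np.hstack(t[:2]),np.hstack(t[2:])]))
pt,dt=cams.capture("top"); it=cams.camera_info("top"); cv2.imwrite("pics/top1.png",pt[:,:,::-1])
L=lids(it,pt,dt,amin=200); print(L)
if len(L)==6: check(L)
E
```

```text
[[611.04 -98.4   89.16  51.98  11.11  20.85 613.66 -99.78 337.3  198.98]
 [660.06 214.6   55.87  53.86   6.97  21.64 661.23 217.39 227.53 185.45]
 [702.3  -85.52  87.29  53.72   8.01  21.09 702.42 -85.93 332.39 168.52]]
```

View pics/corners.png

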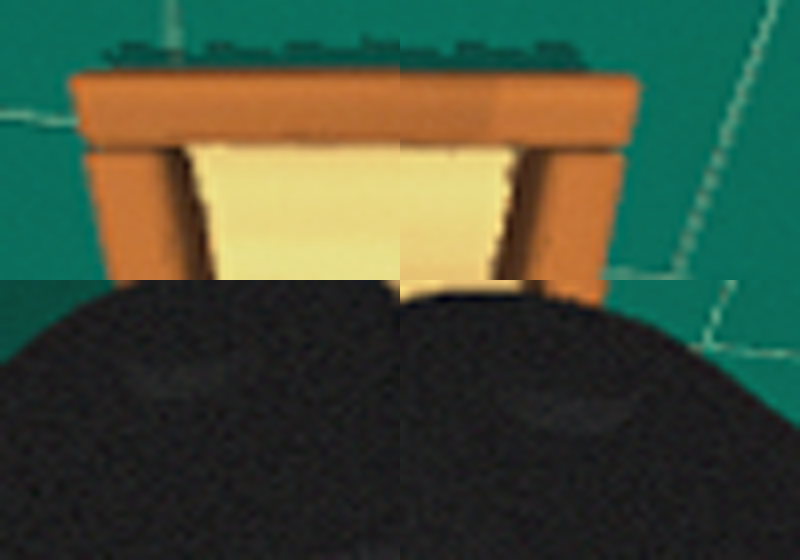

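```bash
python3 - <<'E'
from h import *
np.set_printoptions(precision=1,suppress=True)
i=cams.camera_info("wrist"); f=np.load("w2.npz"); p=f["p"]
a,b=w(i,[[68.8,105.7],[575,105.7]],14)[:,:2]; print("far lip width (492)",np.linalg.norm(a-b), "yaw",np.degrees(np.arctan2(b[0]-a[0],a[1]-b[1])))
r=np.radians(8.12); ex=np.array([np.cos(r),np.sin(r)]); ey=np.array([-ex[1],ex[0]])
L=lids(i,p,f["d"]); print("lids tray-x below far lip edge (64/155):",(a@ex+b@ex)/2-L[:,:2]@ex); print("lid y vs tray mid",L[:,:2]@ey-(a+b)@ey/2)
for c in (290,340): print(c,[(v,*p[v,c]) for v in range(392,412,1)])
for c in (290,340):
    for v in (396,398,400,402): print(c,v,"near edge from far (350):",(a@ex+b@ex)/2-w(i,[[c,v]],6)[0,:2]@ex)
E
```

```text
far lip width (492) 490.22614121216714 yaw 8.133207806929995
lids tray-x below far lip edge (64/155): [156.2 155.6 155.7  62.4  62.3  62.5]
lid y vs tray mid [  -1.3 -142.6  144.2 -142.9    0.4  144.1]
290 [(392, np.uint8(231), np.uint8(196), np.uint8(118)), (393, np.uint8(230), np.uint8(196), np.uint8(116)), (394, np.uint8(231), np.uint8(195), np.uint8(117)), (395, np.uint8(233), np.uint8(198), np.uint8(119)), (396, np.uint8(218), np.uint8(177), np.uint8(106)), (397, np.uint8(167), np.uint8(133), np.uint8(81)), (398, np.uint8(149), np.uint8(116), np.uint8(73)), (399, np.uint8(88), np.uint8(59), np.uint8(34)), (400, np.uint8(84), np.uint8(52), np.uint8(30)), (401, np.uint8(84), np.uint8(53), np.uint8(30)), (402, np.uint8(107), np.uint8(65), np.uint8(32)), (403, np.uint8(149), np.uint8(89), np.uint8(43)), (404, np.uint8(176), np.uint8(105), np.uint8(50)), (405, np.uint8(185), np.uint8(109), np.uint8(50)), (406, np.uint8(186), np.uint8(111), np.uint8(53)), (407, np.uint8(186), np.uint8(109), np.uint8(51)), (408, np.uint8(148), np.uint8(100), np.uint8(56)), (409, np.uint8(63), np.uint8(
[... 852 characters left out ...]
, np.uint8(123), np.uint8(55)), (407, np.uint8(211), np.uint8(121), np.uint8(56)), (408, np.uint8(174), np.uint8(116), np.uint8(65)), (409, np.uint8(70), np.uint8(108), np.uint8(82)), (410, np.uint8(3), np.uint8(108), np.uint8(90)), (411, np.uint8(9), np.uint8(108), np.uint8(89))]
290 396 near edge from far (350): 345.7246819973499
290 398 near edge from far (350): 348.7543384376543
290 400 near edge from far (350): 351.79570427572105
290 402 near edge from far (350): 354.8488535274326
340 396 near edge from far (350): 345.65710365836156
340 398 near edge from far (350): 348.6860844512745
340 400 near edge from far (350): 351.72676975378306
340 402 near edge from far (350): 354.7792335360341
```

```bash
python3 - <<'E'
from h import *
go(577,42,385,8.12)
E
```

```text
t 16.45 pos [679.8  50.  298.6] yaw 8.08 F [ 0.7 -0.2 -0.3] -> shift cm [-10.29  -0.66  -8.64] twist -0.04
```

Call:
step_arm(plan="-10.3 -0.7 -8.6 0 55;-10.3 -0.7 -8.6 0 55;-10.3 -0.7 -8.6 0 55;-10.3 -0.7 -8.6 0 55;-10.3 -0.7 -8.6 0 55;-10.3 -0.7 -8.6 0 55;-10.3 -0.7 -8.6 0 55")

```text
time_s: 17.15
eef_pos: [577.4, 42.7, 383.3]
ee_rot: [-0.0, 0.998, 0.071, -0.001]
force: [-0.3, 0.5, 0.4]
grip_width: 0.552
```

```bash
python3 - <<'E'
from h import *
np.set_printoptions(precision=2,suppress=True)
s=readout.sense();print(s["eef_pos"],toolyaw(s)[0])
i=cams.camera_info("wrist");p,d=cams.capture("wrist"); cv2.imwrite("pics/w3.png",p[:,:,::-1]); np.savez("w3.npz",p=p,d=d)
L=lids(i,p,d,1000); L=L[L[:,0]>540]; print(L); check(L)
v=cv2.resize(p[80:330,120:520],None,fx=2,fy=2,interpolation=cv2.INTER_CUBIC); m=cv2.resize(redmask2(p)[80:330,120:520],None,fx=2,fy=2,interpolation=0)
v=np.ascontiguousarray(v[:,:,::-1]); cv2.drawContours(v,cv2.findContours(m,0,2)[0],-1,(0,255,0),1); cv2.imwrite("pics/w3c.png",v)
E
```

```text
[577.4   42.7  383.28] 8.099880166344898
[[ 616.66 -101.67  101.14   61.81    8.25   21.19  616.63 -101.68  449.83
   151.21]
 [ 596.46   38.48  100.69   62.28    8.17   26.35  597.01   38.5   329.77
   151.22]
 [ 576.52  182.31  100.52   62.85    8.04   22.2   576.5   182.39  206.07
   150.83]
 [ 709.37  -88.68  101.47   63.99    8.31   21.69  709.01  -88.6   458.06
    65.84]
 [ 689.21   53.47  101.03   62.68    8.16   23.44  689.2    53.42  328.54
    65.09]
 [ 669.13  195.7   100.93   63.      7.97   22.01  669.15  195.65  198.78
    65.2 ]]
spacing 143.60900718433626 row yaw 8.053820129588301 lid yaws [7.97 8.16 8.31] [8.04 8.17 8.25]
rect gap ctr-ctr along x [93.58 93.93 93.62] along y (done-lid) [ 0.28  1.84 -0.12]
moment gap ctr-ctr along x [93.6  93.38 93.3 ] along y (done-lid) [0.15 1.85 0.01]
```

View pics/w3c.png

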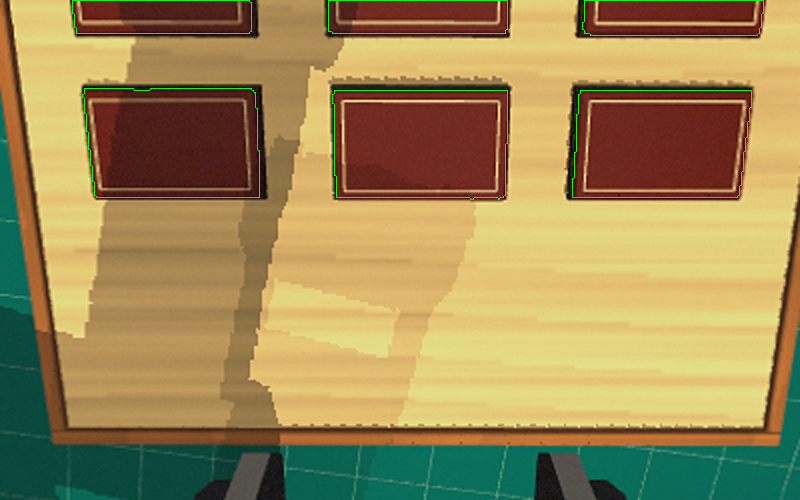

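Call:
step_arm(plan="1.87 0.69 33 0 55;1.87 0.69 33 0 55;1.87 0.69 33 0 55;1.87 0.69 33 0 55;1.87 0.69 33 0 55;1.87 0.69 33 0 55;1.87 0.69 33 0 55;1.87 0.69 35 0 55;1.87 0.69 35.5 0 55;1.87 0.69 35.5 0 55")

```text
time_s: 18.2
eef_pos: [596.3, 38.6, 29.3]
ee_rot: [-0.0, 0.997, 0.071, -0.001]
force: [0.3, 0.7, 0.6]
grip_width: 0.546
```

Call:
step_arm(plan="0 0 0 0 55;0 0 0.1 0 55;0 0 0.2 0 55;0 0 0.2 0 55")

```text
time_s: 18.6
eef_pos: [596.5, 38.6, 28.3]
ee_rot: [0.0, 0.997, 0.071, 0.0]
force: [-0.2, -0.2, 0.5]
grip_width: 0.549
```

Call:
step_arm(plan="0 0 0.2 0 55;0 0 0.4 0 55;0 0 0.5 0 55;0 0 0.5 0 55;0 0 0.5 0 55")

```text
time_s: 19.1
eef_pos: [596.4, 38.6, 23.1]
ee_rot: [0.0, 0.997, 0.071, 0.0]
force: [-0.1, 0.1, 2.7]
grip_width: 0.547
```

Call:
step_arm(plan="0 0 0.1 0 55;0 0 0.2 0 55;0 0 0.2 0 55")

```text
time_s: 19.4
eef_pos: [596.5, 38.6, 21.5]
ee_rot: [0.0, 0.997, 0.071, 0.0]
force: [-3.1, 0.1, 8.3]
grip_width: 0.551
```

Call:
step_arm(plan="0.1 -0.06 0 0 55;0.2 -0.12 0 0 55;0.3 -0.18 0 0 55;0.31 -0.18 0 0 55;0.31 -0.18 0 0 55")

```text
time_s: 19.9
eef_pos: [599.5, 40.5, 21.7]
ee_rot: [0.0, 0.997, 0.071, 0.0]
force: [-2.5, -2.3, 9.1]
grip_width: 0.552
```

```bash
python3 - <<'E'
from h import *
go(596.4+3*.99-1.8*.141,38.6+3*.141+1.8*.99,21.5,8.1)
go(576.5,182.4,24,8.1)
E
```

```text
t 19.9 pos [599.5  40.5  21.7] yaw 8.11 F [-2.5 -2.3  9.1] -> shift cm [-0.03 -0.04  0.02] twist 0.01
t 19.9 pos [599.5  40.5  21.7] yaw 8.11 F [-2.5 -2.3  9.1] -> shift cm [ -0.28 -14.38  -0.24] twist 0.01
```

Good. Next the left lid.

Call:
step_arm(plan="0 0 -1.5 0 55;0 0 -3 0 55;-0.28 -14.38 -3 0 55;-0.28 -14.38 -3 0 55;-0.28 -14.38 -3 0 55;-0.28 -14.38 -3 0 55;-0.28 -14.38 -3 0 55;-0.28 -14.38 -1.5 0 55;-0.28 -14.38 -0.4 0 55;-0.28 -14.38 -0.4 0 55")

```text
time_s: 20.9
eef_pos: [575.1, 181.6, 22.5]
ee_rot: [0.0, 0.998, 0.07, -0.002]
force: [-0.1, 0.8, -0.7]
grip_width: 0.548
```

Call:
step_arm(plan="0 0 0.1 0 55;0 0 0.2 0 55;0 0 0.3 0 55;0 0 0.3 0 55")

```text
time_s: 21.3
eef_pos: [576.3, 182.8, 22.0]
ee_rot: [-0.0, 0.997, 0.071, 0.0]
force: [-0.0, 1.3, -0.3]
grip_width: 0.55
```

Contact near 19; press to ~16.8.

Call:
step_arm(plan="0 0 0.1 0 55;0 0 0.3 0 55;0 0 0.3 0 55;0 0 0.3 0 55")

```text
time_s: 21.7
eef_pos: [576.2, 182.8, 19.0]
ee_rot: [-0.0, 0.998, 0.071, 0.0]
force: [-0.4, 0.8, -0.8]
grip_width: 0.548
```

Call:
step_arm(plan="0 0 0.1 0 55;0 0 0.2 0 55;0 0 0.2 0 55;0 0 0.2 0 55")

```text
time_s: 22.1
eef_pos: [576.3, 182.8, 17.5]
ee_rot: [0.0, 0.997, 0.071, 0.0]
force: [-2.1, -1.2, 6.3]
grip_width: 0.554
```

Call:
step_arm(plan="0 0 0.06 0 55;0.1 0 0.06 0 55;0.2 0 0.06 0 55;0.3 0 0.06 0 55;0.3 0 0.06 0 55;0.3 0 0.06 0 55")

```text
time_s: 22.7
eef_pos: [579.1, 183.3, 17.0]
ee_rot: [-0.0, 0.997, 0.071, 0.0]
force: [-3.6, -0.9, 7.9]
grip_width: 0.551
```

```bash
python3 - <<'E'
from h import *
go(616.8,-101.7,24,8.1)
E
```

```text
t 22.7 pos [579.1 183.3  17. ] yaw 8.11 F [-3.6 -0.9  7.9] -> shift cm [-0.29 28.74 -0.7 ] twist 0.01
```

Call:
step_arm(plan="0 0 -1.5 0 55;0 0 -4 0 55;-0.29 28.74 -4 0 55;-0.29 28.74 -4 0 55;-0.29 28.74 -4 0 55;-0.29 28.74 -4 0 55;-0.29 28.74 -4 0 55;-0.29 28.74 -4 0 55;-0.29 28.74 -4 0 55;-0.29 28.74 -3 0 55")

```text
time_s: 23.7
eef_pos: [617.4, -102.4, 47.5]
ee_rot: [0.0, 0.998, 0.07, 0.001]
force: [0.7, 0.0, -0.5]
grip_width: 0.548
```

Call:
step_arm(plan="0 0 0.7 0 55;0 0 1.7 0 55;0 0 2.2 0 55;0 0 2.2 0 55;0 0 2.2 0 55")

```text
time_s: 24.2
eef_pos: [616.9, -101.4, 24.3]
ee_rot: [0.0, 0.997, 0.071, 0.0]
force: [-0.7, -0.0, 0.4]
grip_width: 0.553
```

Call:
step_arm(plan="0 0 0.2 0 55;0 0 0.4 0 55;0 0 0.5 0 55;0 0 0.5 0 55;0 0 0.5 0 55")

```text
time_s: 24.7
eef_pos: [616.8, -101.8, 19.4]
ee_rot: [0.0, 0.998, 0.071, 0.0]
force: [0.5, 0.1, 0.2]
grip_width: 0.548
```

Call:
step_arm(plan="0 0 0.1 0 55;0 0 0.2 0 55;0 0 0.23 0 55;0 0 0.23 0 55;0 0 0.23 0 55")

```text
time_s: 25.2
eef_pos: [617.0, -101.8, 17.6]
ee_rot: [0.0, 0.997, 0.071, 0.0]
force: [-1.7, 0.5, 5.0]
grip_width: 0.549
```

Call:
step_arm(plan="0 0 0.1 0 55;0.1 0 0.1 0 55;0.2 0 0.1 0 55;0.3 0 0.1 0 55;0.3 0 0.1 0 55;0.3 0 0.1 0 55")

```text
time_s: 25.8
eef_pos: [619.9, -101.6, 16.9]
ee_rot: [0.0, 0.997, 0.071, 0.0]
force: [-2.5, -0.5, 8.2]
grip_width: 0.552
```

```bash
python3 - <<'E'
from h import *
go(577,42,385,8.1)
E
```

```text
t 25.8 pos [ 619.9 -101.6   16.9] yaw 8.11 F [-2.5 -0.5  8.2] -> shift cm [ -2.21 -14.8  -36.82] twist 0.01
```

Call:
step_arm(plan="0 0 -1.5 0 55;0 0 -5 0 55;-2.2 -14.8 -36.8 0 55;-2.2 -14.8 -36.8 0 55;-2.2 -14.8 -36.8 0 55;-2.2 -14.8 -36.8 0 55;-2.2 -14.8 -36.8 0 55;-2.2 -14.8 -36.8 0 55;-2.2 -14.8 -36.8 0 55;-2.2 -14.8 -36.8 0 55")

```text
time_s: 26.8
eef_pos: [576.9, 44.2, 391.5]
ee_rot: [0.001, 0.997, 0.072, 0.006]
force: [-0.1, -0.1, 1.2]
grip_width: 0.554
```

Call:
step_arm(plan="0 0 0 0 55;0 0 0 0 55;0 0 0 0 55;0 0 0 0 55")

```text
time_s: 27.2
eef_pos: [577.1, 41.6, 383.0]
ee_rot: [-0.0, 0.998, 0.07, -0.001]
force: [0.0, 0.8, -0.6]
grip_width: 0.548
```

```bash
python3 - <<'E'
from h import *
np.set_printoptions(precision=2,suppress=True)
s=readout.sense();print(s["eef_pos"],toolyaw(s)[0])
i=cams.camera_info("wrist");p,d=cams.capture("wrist"); cv2.imwrite("pics/w4.png",p[:,:,::-1]); np.savez("w4.npz",p=p,d=d)
L=lids(i,p,d,1000); L=L[L[:,0]>540]; print(L); check(L)
E
```

```text
[577.07  41.63 382.98] 8.061397107152422
[[ 619.22 -101.01  101.14   62.67    8.22   21.54  619.17 -101.09  449.21
   148.9 ]
 [ 599.5    40.43  100.68   61.93    8.13   26.68  599.48   40.49  327.66
   148.71]
 [ 578.72  182.69  100.66   62.66    8.05   21.95  578.73  182.76  205.16
   148.71]
 [ 709.32  -88.64  101.14   64.03    7.91   21.45  709.54  -88.58  457.08
    65.34]
 [ 688.96   53.36  101.08   62.63    8.12   23.69  689.01   53.31  327.69
    64.98]
 [ 669.    195.66  100.96   63.01    7.93   21.77  669.01  195.69  197.75
    65.19]]
spacing 143.57661385273389 row yaw 8.072303458041844 lid yaws [7.93 8.12 7.91] [8.05 8.13 8.22]
rect gap ctr-ctr along x [91.21 90.39 90.94] along y (done-lid) [ 0.17  0.24 -0.41]
moment gap ctr-ctr along x [91.2  90.43 91.23] along y (done-lid) [ 0.12  0.12 -0.31]
```

View pics/w4.png

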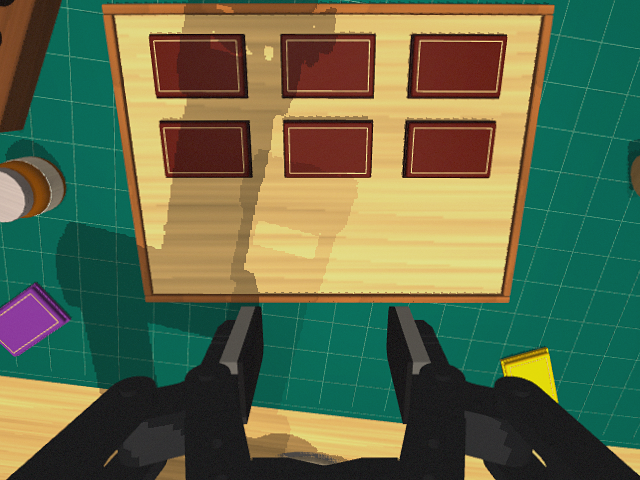

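```bash
python3 -c "
from rig import workorder; print(workorder.finish_job())"
```

```text
the job is handed in; nothing more can be done
None
```

I slid the three loose lids up into the second row by pressing lightly on their faces. The highest press I read was 11 N, and force was read only at the end of each move. After a first check I nudged each lid about 3 mm towards the finished row, then handed the job in at about 27 s with the arm clear.

| Last wrist-camera check | Left | Middle | Right | Target |
|---|---|---|---|---|
| Centre-to-centre distance to the finished lid | 91.2 mm | 90.4 mm | 90.9 mm | 91 mm |
| Sideways offset from the finished lid | 0.2 mm | 0.2 mm | 0.4 mm | 0 mm |
| Angle difference from the finished lid | 0.1° | 0.0° | 0.3° | 0° |

In that picture the finished lids measured within half a millimetre of where they had been, and no lid was touching another lid or the lip. I did not measure the jar, the tool block or the mallet again; the arm never went near them.

Two checks disagreed:
- **Scale:** the wrist camera reads the 145 mm column spacing as 143.6 mm, about 1% short. The true distances may therefore be up to 1 mm larger than in the table.
- **Top camera:** it differed from the wrist camera by about 4 mm in absolute position, so I relied only on positions relative to the finished row. Its later picture was partly blocked by the arm and could not confirm the result.

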